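Fill the polishing caddy and hold it up

ROBOT

A 7-joint arm with a two-finger parallel gripper is mounted at the origin on the work surface. World frame = base frame: x ahead of the robot, y to its left, z up, the work surface at z = 0. Lengths are in m, angles in rad, forces in N, time in s.
With the tool pointing down it reaches from about 0.425 to 0.875 m from the base axis. Payload 4.7 kg.
Tool frame: the origin (TCP) lies on the centre line of the jaws, within the pads' length; the fingertips stand 14 mm ahead of it and the grasp point (between the pads) lies 5 mm behind it; z points along the fingers, y is the direction in which the jaws open and shut (so a half turn about z gives the same grasp; the last joint's range is limited). The gripper opens to 87 mm and grips with 3 to 60 N. Pads are 19 mm wide; open, the fingers measure 117 mm over their backs; the gripper's body (75 mm by 190 mm) begins 51 mm behind the grasp point.
Start: joints at [1.265, 0.321, -0.07, 1.45, 0.023, 1.371, -0.057], TCP at [0.204, -0.617, 0.237] pointing down, gripper open.
Joint ranges: [-2.86, 2.86], [-0.3, 2.09], [-1.38, 1.24], [0.06, 2.45], [-1.56, 4.7], [0.09, 2.05], [-2.69, 2.69]. Speed limits (rad/s): [2.57, 2.57, 3.14, 3.14, 3.14, 3.14, 3.14].

INTERFACE

Orientations are given as a rotation vector (axis times angle).
In Python, from bench import ctrl gives the robot as it stands. The module is installed in compiled form; this text tells all that it offers.
- The arm moves only by the tool step_arm, never from a script. Its argument "plan" is a list of rows, each a list of 3 entries, a list of its own where there are three numbers: the turn, a rotation vector about the tool's x, y, z in rad, then the shift along the tool's x, y, z in m, then the closure in counts, from 0 (fully open) to 255 (shut). In form: [[[rx, ry, rz], [x, y, z], hand], ...]. A call has exactly 10 rows; each row is the pose to reach, as a shift and turn from the pose commanded when the call began, along the tool's axes at that moment; what a row does not reach only later rows make up. A row lasts 1/8 s, in which the tool goes at most 62.5 mm and 10.7 degrees, less where a joint would pass 70% of its speed; a pose out of reach is approached as far as the arm can. A call with a gripper value outside its range is refused whole. The fingers move at their own pace and stop on an object; "squeeze" is the grip in N (left out, the last holds). Time passes only in rows, so rows that repeat a pose let the fingers close, or fill a call up. It gives the time, the measured TCP pose, the force and the opening at its end, in the units of the state.
- ctrl.get_state(): the state, without advancing time (a new reading comes with each control period).
- ctrl.get_image(name): name is "scene" or "top"; returns the picture (400x640x3 uint8, red, green, blue); there is no depth.
- ctrl.calibration(name): a dict with "fov_y" (degrees; the focal length in pixels is half the picture's height over the tangent of half this angle, whatever the lens; pixels are square), "cx", "cy" (the principal point, pixels), "rvec" (rotation vector, rad) and "tvec" (3), from world to camera coordinates, as OpenCV has them. Camera axes: x right, y down, z forward; pixel columns grow to the right and rows downward; lengths in m; the calibration is good to about 2 mm. A picture is of the moment at which its call begins. calibration takes no time and is no camera call.
- ctrl.close_job(): hands the job in, once; it reports no verdict.
Trained networks look in the newest picture that a camera, given by its name, has taken for a name from the list of things; names that differ only in an ending like _2 or _b are one class to them, and where a whole thing is asked for, a point or a joint stands for the part that bears it (a point fixed in the world has none). Each returns a list of dicts, best first, with "score" (0 to 1); they miss things now and then, are a little off and sometimes report something else, mostly with a low value. They report only what shows in the picture. A call takes as long as a camera call. They do not tell look-alikes from the thing itself.
- ctrl.cut_out(camera, label): "pixels" (400x640 bool, what is visible of it) and "rect" ([left, top, width, height] in pixels, round what is visible of it).
The state is a dict: "time": time; "joint_positions": joint angles; "qd": joint speeds; "joint_torque": joint torques, N m; "position": TCP position; "tool_rot": TCP orientation; "ft_force": force on the tool from outside, world axes, zero at the start; "torque": the same for the moment, N m; "grip_width": opening from 0.0 (shut) to 1.0 (fully open).
Only numpy, scipy, OpenCV 4.12 (cv2) and the standard library are available. Lean on these libraries where they do the work, as an engineer would, in place of code of your own. Each camera call takes 0.05 s, during which the arm holds its last target.

TASK

Stand the two jars from the rubber pad upright in the two empty cells of the caddy, one to a cell, setting them down without dropping or tipping them. Then take the caddy by its yellow handle, lift it so that its underside is about 10 cm above the bench, and keep holding it there, level and still, with all four jars standing in their cells: finish while holding it, do not put it down. Leave the stone ring, the sanding block and the screwdriver where they are.

Things in the scene. Friction and masses are not known exactly. Their poses are not given: they have to be found in the camera images.
- caddy: Loose grey caddy, 0.35 kg empty, any yaw. Origin: centre of underside, z up. Outside 178 (x) by 242 (y) mm, floor 6 thick, walls 36 tall, 6 thick. Four open cells centred at x +-43, y +-80, each 80 (x) by 71 (y) clear, parted by 33 tall dividers; between them along x two 35 wide slots with a flat file fixed in each. The two cells at one x end start with a jar each.
- caddy_handle (a point): Middle of the caddy's yellow bar handle, 108 mm above its underside, over its centre and over the balance point of the filled caddy. Straight bar along the caddy's x axis, 178 mm long between two end uprights, 16 mm thick (along y), 20 mm tall (98 to 118 mm above the underside). Axes as the caddy's.
- pad: Fixed dark ribbed rubber pad, 330 (x) by 200 (y) mm, 6 mm thick, origin at the centre of its underside, on the bench. Two of the four jars start standing on it.
- jar_red_mid (a point): Centre, half-way up, of the closed white jar with the red cap: an upright cylinder 50 mm in diameter and 80 mm tall (cap the top 18 mm, same diameter), about 0.1 kg, z up. It starts either on the pad or in a cell of the caddy; standing in a cell its centre is 46 mm above the caddy's underside.
- jar_blue_mid (a point): Centre, half-way up, of the closed white jar with the blue cap: an upright cylinder 50 mm in diameter and 80 mm tall (cap the top 18 mm, same diameter), about 0.1 kg, z up. It starts either on the pad or in a cell of the caddy; standing in a cell its centre is 46 mm above the caddy's underside.
- jar_green_mid (a point): Centre, half-way up, of the closed white jar with the green cap: an upright cylinder 50 mm in diameter and 80 mm tall (cap the top 18 mm, same diameter), about 0.1 kg, z up. It starts either on the pad or in a cell of the caddy; standing in a cell its centre is 46 mm above the caddy's underside.
- jar_orange_mid (a point): Centre, half-way up, of the closed white jar with the orange cap: an upright cylinder 50 mm in diameter and 80 mm tall (cap the top 18 mm, same diameter), about 0.1 kg, z up. It starts either on the pad or in a cell of the caddy; standing in a cell its centre is 46 mm above the caddy's underside.
- ring_mid (a point): Bystander: white stone ring lying flat on the bench, 72 mm outside, 54 mm inside, 14 mm tall; point at its centre.
- block_mid (a point): Bystander: cork sanding block 70 by 110 mm, 25 mm tall, lying on the bench; point at its centre.
- screwdriver: Bystander: screwdriver with a yellow handle, about 200 mm long, lying on the bench beside the pad, along its own x axis.
There are look-alikes about, which are no part of the job. Leave any grey or pink look-alike of the part that bears jar_green_mid alone.

How it is judged:
By the outcome, as a careful person would: the job done as asked, in the order asked, and still so for the second after the job is handed in, while the arm keeps its last pose, push and grip.
It also fails if it takes over 61 s, if anything falls off the work surface, if the arm or the gripper's body presses on something with over 40 N, if the wrist force passes 120 N, or if a joint passes its speed limit or range.

## Working session

There is one attempt and no reset: what is moved stays moved. The work goes in short steps, Python scripts to look and compute and a tool call to move; the robot and the scene stay as the last step left them, time stands still between calls to the robot, and variables do not carry over. Pictures are saved under pics/ and viewed, and the job is handed in when it is done.

Besides the shell and the picture viewer there is one more tool, called after "Emit:" as name(argument=value, ...), one argument or row to a line, values as JSON. step_arm: Moves the arm, as the interface text tells. Its arguments: {"type":"object","properties":{"plan":{"type":"array"},"squeeze":{"type":"number"}},"required":["plan"]}

```bash
mkdir -p pics; python3 - <<'E'
from bench import ctrl
import cv2
for n in("scene","top"):
    cv2.imwrite(f"pics/{n}0.png",ctrl.get_image(n)[:,:,::-1]); print(n,ctrl.calibration(n))
print(ctrl.get_state())
E
```

```text
scene {'fov_y': 53.399680145871216, 'cx': 321.95655735026793, 'cy': 204.00687868532933, 'rvec': array([ 0.95772624,  2.56668394, -0.96937221]), 'tvec': array([ 0.45216823, -0.25584633,  1.43420831])}
top {'fov_y': 56.04161576410009, 'cx': 314.5751323639551, 'cy': 192.71979506484598, 'rvec': array([ 2.18889739, -2.1950386 ,  0.08003191]), 'tvec': array([0.02241656, 0.61063461, 1.11066231])}
{'time': 0.1, 'joint_positions': array([ 1.26506176,  0.32172457, -0.07010485,  1.45152566,  0.02257457,
        1.37079038, -0.05688909]), 'qd': array([ 7.44500586e-04, -5.16713267e-04, -1.76715846e-05, -1.65186902e-03,
       -1.19503955e-03, -3.15997248e-05, -1.37632794e-03]), 'joint_torque': array([-6.45127911e-04, -4.92574561e+01, -4.06147884e-01, -3.13398814e+01,
       -6.41892641e-02,  3.95546306e-02,  8.43410794e-05]), 'position': array([ 0.20419841, -0.61661114,  0.23560052]), 'tool_rot': array([-3.09988588e+00, -5.00077809e-01,  5.08769600e-04]), 'ft_force': array([-0.250618  ,  0.3458312 ,  0.29925648]), 'torque': array([ 0.05672959, -0.01426621,  0.04263033]), 'grip_width': 1.0012149115751345}
```

View pics/scene0.png

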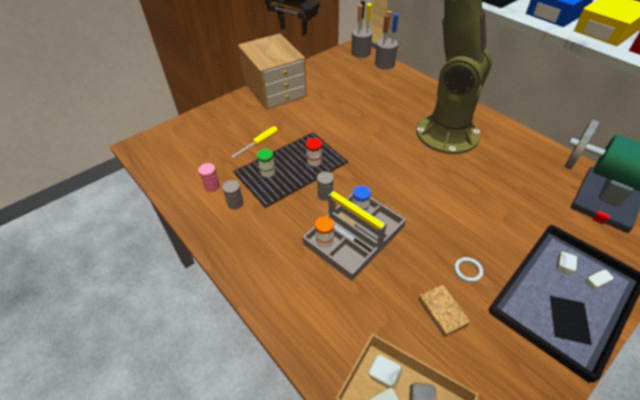

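View pics/top0.png

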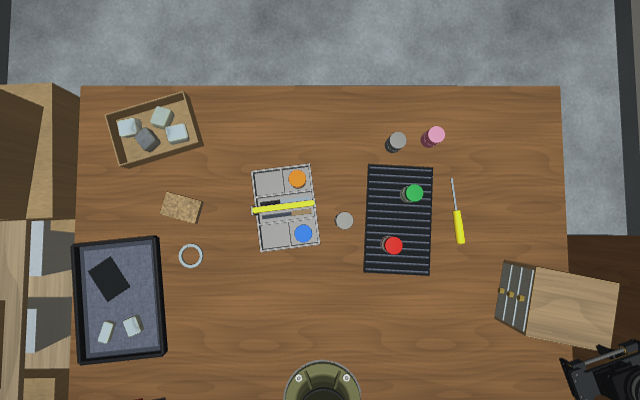

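```bash
cat > h.py <<'E'
from bench import ctrl
import cv2,numpy as np
from scipy.optimize import minimize
from scipy.spatial.transform import Rotation as R
C={n:ctrl.calibration(n) for n in("scene","top")}
def proj(n,P):
    c=C[n];f=200/np.tan(np.radians(c['fov_y']/2))
    K=np.array([[f,0,c['cx']],[0,f,c['cy']],[0,0,1]])
    return cv2.projectPoints(np.asarray(P,float).reshape(-1,1,3),c['rvec'],c['tvec'],K,None)[0].reshape(-1,2)
S=4
def hull(m,n,P):
    h=cv2.convexHull(proj(n,P).astype(np.float32))
    cv2.fillConvexPoly(m,np.round((h+0.5)*S*16).astype(np.int32),1,shift=4)
def blank(): return np.zeros((400*S,640*S),np.uint8)
def down(m): return cv2.resize(m.astype(np.float32),(640,400),interpolation=cv2.INTER_AREA)
a=np.linspace(0,2*np.pi,40,endpoint=False)
def cyl(x,y,z0,r=.025,h=.08):
    return np.concatenate([np.c_[x+r*np.cos(a),y+r*np.sin(a),np.full(40,z)] for z in(z0,z0+h)])
def back(n,uv,z):
    c=C[n];f=200/np.tan(np.radians(c['fov_y']/2));Rm=cv2.Rodrigues(c['rvec'])[0]
    d=Rm.T@np.array([(uv[0]-c['cx'])/f,(uv[1]-c['cy'])/f,1]);o=-Rm.T@c['tvec']
    return o+d*(z-o[2])/d[2]
def box(x0,x1,y0,y1,z0,z1): return np.array([[x,y,z] for x in(x0,x1) for y in(y0,y1) for z in(z0,z1)])
def place(P,x,y,t,z=0):
    c,s=np.cos(t),np.sin(t); return P@np.array([[c,s,0],[-s,c,0],[0,0,1]])+[x,y,z]
E
python3 - <<'E'
from h import *
M={}
for n in C:
    ctrl.get_image(n)
    for l in("jar_red_mid","jar_green_mid","jar_blue_mid","jar_orange_mid","caddy","pad"):
        r=ctrl.cut_out(n,l); print(n,l,[(round(d['score'],2),d['rect']) for d in r])
        M[n+l]=np.array([d['pixels'] for d in r])
np.savez("m.npz",**M)
for u in((393,245),(414,193),(302,233),(297,178)): print(u,back("top",u,.086))
print(back("top",(285,207),.118))
im=cv2.resize(cv2.imread("pics/top0.png")[100:300,220:480],None,fx=3,fy=3);cv2.imwrite("pics/crop0.png",im)
E
```

```text
scene jar_red_mid [(0.86, [304.0, 142.7, 15.7, 25.2])]
scene jar_green_mid [(0.91, [224.7, 176.5, 15.3, 38.6]), (0.85, [318.2, 174.6, 14.9, 26.6]), (0.82, [256.6, 150.7, 19.5, 25.7]), (0.74, [202.0, 164.3, 17.0, 26.9]), (0.22, [235.9, 133.1, 111.0, 79.9])]
scene jar_blue_mid [(0.73, [351.0, 186.6, 17.8, 24.0]), (0.69, [305.3, 137.0, 14.1, 28.7])]
scene jar_orange_mid [(0.89, [318.7, 215.0, 13.3, 35.2])]
scene caddy [(0.97, [299.0, 193.9, 105.9, 86.8])]
scene pad [(0.87, [236.8, 134.8, 111.0, 74.8])]
top jar_red_mid [(0.74, [382.8, 239.8, 17.0, 13.4])]
top jar_green_mid [(0.84, [399.5, 187.0, 22.8, 13.6]), (0.71, [386.9, 132.5, 19.2, 19.8]), (0.71, [336.1, 213.9, 17.0, 14.2]), (0.57, [420.4, 124.6, 22.3, 27.3])]
top jar_blue_mid [(0.62, [297.1, 225.9, 15.8, 14.9])]
top jar_orange_mid [(0.6, [382.6, 236.2, 16.9, 15.2]), (0.5, [289.9, 167.8, 15.2, 20.3])]
top caddy [(0.72, [250.5, 166.0, 64.1, 83.3])]
top pad [(0.98, [364.6, 163.7, 69.5, 114.0])]
(393, 245) [ 0.45855555 -0.19875784  0.086     ]
(414, 193) [ 0.60485689 -0.2608824   0.086     ]
(302, 233) [0.49298228 0.05692531 0.086     ]
(297, 178) [0.64836386 0.07097671 0.086     ]
[0.56530796 0.10257353 0.118     ]
```

View pics/crop0.png

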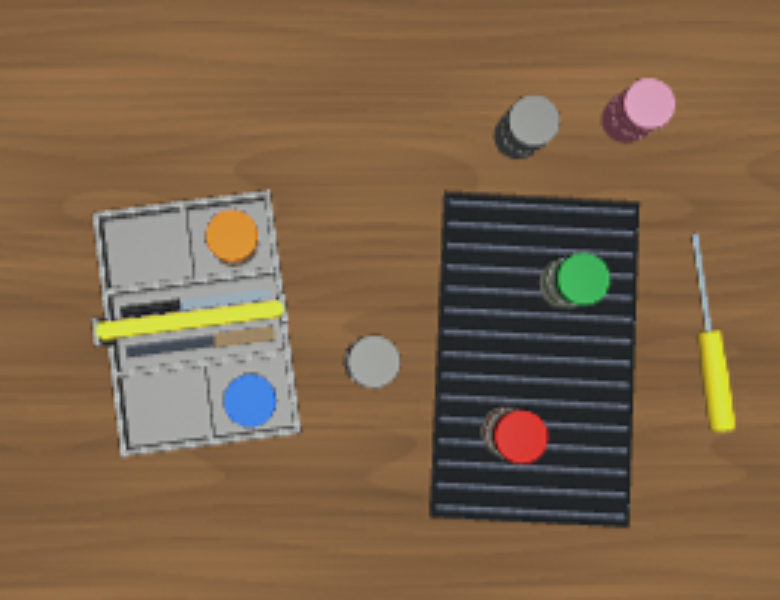

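Candidates: red cap top(393,245), green cap top(414,193) on the pad; look-alikes are grey (344,220), grey (397,141), pink (434,135). Orange (297,178) and blue (302,233) are already in the caddy. The crop confirms red and green are the ones on the pad; the empty cells are at (269,183) and (274,235). Now fitting positions by colour.

```bash
cat >> h.py <<'E'
HUE=dict(red=(0,8),green=(50,75),blue=(105,125),orange=(9,20),yellow=(26,34))
def cmask(im,col,cen,r):
    hsv=cv2.cvtColor(im,cv2.COLOR_RGB2HSV); lo,hi=HUE[col]
    h=hsv[...,0]; m=((h>=lo)&(h<=hi))
    if col=='red': m|=h>=174
    m&=(hsv[...,1]>140)&(hsv[...,2]>60)
    yy,xx=np.mgrid[:400,:640]; return (m&(np.hypot(xx-cen[0],yy-cen[1])<r)).astype(np.float32)
def fit(ims,col,f,x0,step,ns=("scene","top"),r=18,cenP=None):
    obs={n:cmask(ims[n],col,proj(n,cenP)[0],r) for n in ns}
    def cost(p):
        s=0
        for n in ns:
            m=blank()
            for P in f(p): hull(m,n,P)
            s+=np.abs(down(m)-obs[n]).sum()/max(obs[n].sum(),1)
        return s
    sim=np.array([x0]+[np.array(x0)+np.eye(len(x0))[i]*step[i] for i in range(len(x0))])
    o=minimize(cost,x0,method='Nelder-Mead',options=dict(initial_simplex=sim,xatol=1e-4,fatol=1e-4,maxiter=250))
    return o.x,o.fun
def jar(ims,col,x0,zt=.086,ns=("scene","top")):
    return fit(ims,col,lambda p:[cyl(p[0],p[1],zt-.018,h=.018)],x0,(.005,.005),ns,cenP=[*x0,zt-.009])
def handle(ims,x0,z=0,ns=("scene","top")):
    return fit(ims,'yellow',lambda p:[place(box(-.089,.089,-.008,.008,z+.098,z+.118),*p)],x0,(.005,.005,.05),ns,r=45,cenP=[x0[0],x0[1],z+.108])
E
python3 - <<'E'
from h import *
ims={n:ctrl.get_image(n) for n in C}
for ns in(("scene","top"),("scene",),("top",)):
    print(ns)
    for c,x,zt in(("red",(.4586,-.1988),.086),("green",(.605,-.261),.086),("blue",(.493,.057),.086),("orange",(.648,.071),.086)):
        print(c,jar(ims,c,x,zt,ns))
    x,f=handle(ims,(.565,.1026,-1.5),0,ns); print('handle',x,f)
    x,f=handle(ims,(.565,.1026,-1.6),0,ns); print('handle',x,f)
E
```

```text
('scene', 'top')
red (array([ 0.457352  , -0.20197562]), np.float64(0.22054335474967957))
green (array([ 0.60609551, -0.2633464 ]), np.float64(0.5145987272262573))
blue (array([0.49249479, 0.05494015]), np.float64(0.49442291259765625))
orange (array([0.64876835, 0.07060702]), np.float64(0.6296848058700562))
handle [ 0.56820535  0.10793504 -1.44574814] 0.8452479839324951
handle [ 0.56860766  0.10441546 -1.45296248] 0.826884925365448
('scene',)
red (array([ 0.45636384, -0.20479715]), np.float64(0.09358808398246765))
green (array([ 0.60389691, -0.26506149]), np.float64(0.35978618264198303))
blue (array([0.48814464, 0.04884725]), np.float64(0.36424732208251953))
orange (array([0.6481906 , 0.06721354]), np.float64(0.4531551003456116))
handle [ 0.56435568  0.10294741 -1.46437864] 0.576795220375061
handle [ 0.56411276  0.10079967 -1.50320441] 0.5736369490623474
('top',)
red (array([ 0.4576985, -0.2005246]), np.float64(0.06936553120613098))
green (array([ 0.60676609, -0.26322252]), np.float64(0.14462809264659882))
blue (array([0.49306056, 0.05479964]), np.float64(0.11201298981904984))
orange (array([0.64882785, 0.07192293]), np.float64(0.12423780560493469))
handle [ 0.56894748  0.10453016 -1.44925663] 0.22234512865543365
handle [ 0.56883521  0.10577966 -1.44813341] 0.2228982299566269
```

```bash
cat >> h.py <<'E'
def over(ims,cad,jars,fn,z=0,crop={"top":(230,120,220,160),"scene":(200,120,220,165)}):
    outs=[]
    for n in("top","scene"):
        k=4; x0,y0,w,h=crop[n]
        im=cv2.resize(ims[n][y0:y0+h,x0:x0+w,::-1],None,fx=k,fy=k,interpolation=cv2.INTER_CUBIC)
        def pl(P,c):
            p=(proj(n,P)-[x0,y0]+.5)*k; cv2.polylines(im,[np.round(p).astype(np.int32)],True,c,1)
        def rect(a_,b_,c_,d_,zz,col): pl(place(np.array([[a_,c_,zz],[b_,c_,zz],[b_,d_,zz],[a_,d_,zz]]),*cad,z),col)
        rect(-.089,.089,-.121,.121,.036,(255,0,255)); rect(-.089,.089,-.121,.121,0,(255,0,255))
        for sx in(-1,1):
            for sy in(-1,1): rect(sx*.043-.04,sx*.043+.04,sy*.08-.0355,sy*.08+.0355,.034,(0,255,255))
        rect(-.089,.089,-.008,.008,.118,(0,0,255))
        for j in jars:
            c=cyl(j[0],j[1],j[2]-.08); pl(c[40:],(0,0,0)); pl(c[:40],(255,255,255))
        cv2.imwrite(f"{fn}_{n}.png",im[:600,:800])
E
python3 - <<'E'
from h import *
ims={n:ctrl.get_image(n) for n in C}
over(ims,(.5688,.1052,-1.4485),[(.4577,-.2005,.086),(.6068,-.2632,.086),(.493,.0548,.086),(.6488,.0719,.086)],"pics/ov0")
E
```

```text
(no output)
```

View pics/ov0_top.png

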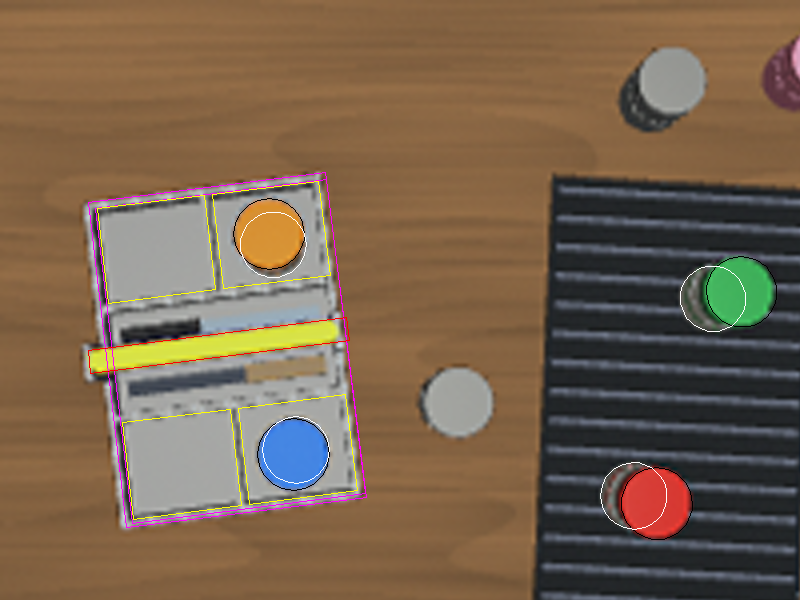

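View pics/ov0_scene.png

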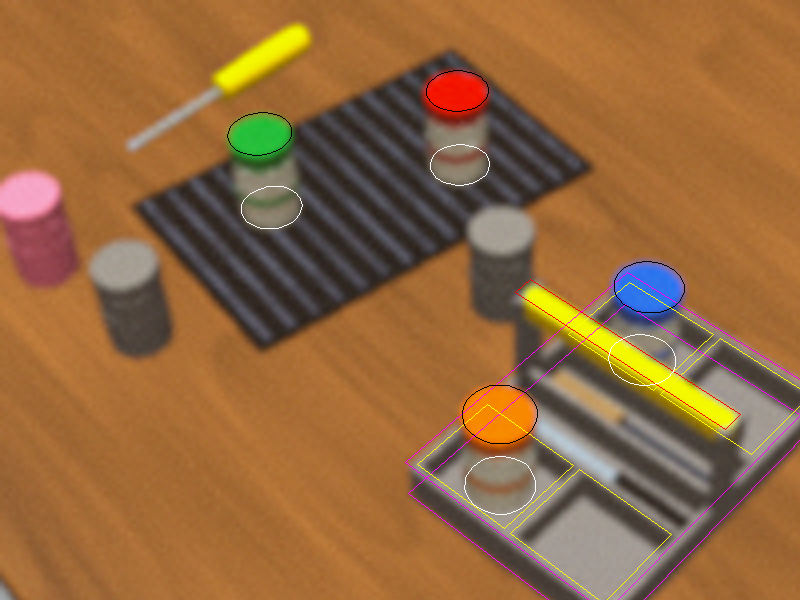

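```bash
cat >> h.py <<'E'
def rel(cur,tgt):
    # cur,tgt: (x,y,z,ang of tool y); tool straight down
    def Rt(t):
        y=np.array([np.cos(t),np.sin(t),0]);z=np.array([0,0,-1.]);return np.c_[np.cross(y,z),y,z]
    A=Rt(cur[3]);return np.round(R.from_matrix(A.T@Rt(tgt[3])).as_rotvec(),3),np.round(A.T@(np.array(tgt[:3])-cur[:3]),4)
E
python3 - <<'E'
from h import *
for z in (0,.15,.2,.25):
    print(z,[back("top",u,z)[:2].round(2) for u in((507,261),(619,283),(605,350),(497,325))],[back("scene",u,z)[:2].round(2) for u in((240,45),(280,36),(305,60),(270,70),(273,104),(305,95))])
s=ctrl.get_state()
Rm=R.from_rotvec(s['tool_rot']).as_matrix();print(Rm.round(4)); t=np.arctan2(Rm[1,1],Rm[0,1]);print(t)
cur=(.204,-.617,.237,t)
print(rel(cur,(.4575,-.202,.20,-1.4485)),rel(cur,(.33,-.40,.30,-1.4485)), rel((*cur[:3],-1.4485),(.4575,-.202,.2,-1.4485)))
for u in ((344,220),(397,141)): print(back("top",u,.08))
E
```

```text
0 [array([ 0.4 , -0.56]), array([ 0.34, -0.9 ]), array([ 0.14, -0.85]), array([ 0.21, -0.53])] [array([ 0.2 , -1.05]), array([ 0.01, -1.  ]), array([ 0.06, -0.74]), array([ 0.23, -0.78]), array([ 0.37, -0.56]), array([ 0.23, -0.53])]
0.15 [array([ 0.42, -0.49]), array([ 0.36, -0.78]), array([ 0.19, -0.73]), array([ 0.25, -0.45])] [array([ 0.35, -0.79]), array([ 0.18, -0.74]), array([ 0.23, -0.53]), array([ 0.37, -0.56]), array([ 0.48, -0.38]), array([ 0.37, -0.35])]
0.2 [array([ 0.43, -0.46]), array([ 0.37, -0.74]), array([ 0.21, -0.7 ]), array([ 0.27, -0.43])] [array([ 0.39, -0.7 ]), array([ 0.24, -0.65]), array([ 0.28, -0.45]), array([ 0.41, -0.48]), array([ 0.52, -0.32]), array([ 0.42, -0.29])]
0.25 [array([ 0.43, -0.43]), array([ 0.38, -0.7 ]), array([ 0.22, -0.66]), array([ 0.28, -0.41])] [array([ 0.44, -0.61]), array([ 0.3 , -0.57]), array([ 0.34, -0.38]), array([ 0.46, -0.41]), array([ 0.56, -0.25]), array([ 0.46, -0.23])]
[[ 9.493e-01  3.144e-01 -0.000e+00]
 [ 3.144e-01 -9.493e-01 -1.000e-04]
 [-0.000e+00  1.000e-04 -1.000e+00]]
-1.2509364384775803
(array([0.   , 0.   , 0.198]), array([ 0.3711, -0.3142,  0.037 ])) (array([0.   , 0.   , 0.198]), array([ 0.1878, -0.1664, -0.063 ])) (array([0., 0., 0.]), array([ 0.3022, -0.381 ,  0.037 ]))
[ 0.52902173 -0.06203553  0.08      ]
[ 0.75534998 -0.21653953  0.08      ]
```

Emit:
step_arm(
  plan=[
    [[0,0,0.02],[0.02,-0.017,0],0],
    [[0,0,0.04],[0.06,-0.05,0],0],
    [[0,0,0.07],[0.105,-0.09,0],0],
    [[0,0,0.1],[0.15,-0.128,0],0],
    [[0,0,0.13],[0.195,-0.166,0],0],
    [[0,0,0.16],[0.24,-0.204,0.01],0],
    [[0,0,0.18],[0.285,-0.242,0.02],0],
    [[0,0,0.198],[0.33,-0.28,0.03],0],
    [[0,0,0.198],[0.36,-0.305,0.037],0],
    [[0,0,0.198],[0.3711,-0.3142,0.037],0],
  ],
  squeeze=20,
)

```text
time: 2.25
position: [0.4587, -0.1995, 0.1993]
tool_rot: [-3.135, -0.198, 0.001]
ft_force: [1.2, -0.5, -0.0]
grip_width: 0.998
```

Emit:
step_arm(
  plan=[
    [[0,0,0],[0,0,0.02],0],
    [[0,0,0],[0,0,0.06],0],
    [[0,0,0],[0,0,0.1],0],
    [[0,0,0],[0,0,0.12],0],
    [[0,0,0],[0,0,0.131],0],
    [[0,0,0],[0,0,0.131],100],
    [[0,0,0],[0,0,0.131],140],
    [[0,0,0],[0,0,0.131],140],
    [[0,0,0],[0,0,0.131],140],
    [[0,0,0],[0,0,0.131],140],
  ],
  squeeze=20,
)

```text
time: 3.5
position: [0.4581, -0.202, 0.069]
tool_rot: [3.136, 0.192, 0.001]
ft_force: [-0.3, 0.6, 3.0]
grip_width: 0.566
```

Emit:
step_arm(
  plan=[
    [[0,0,0],[0,0,-0.01],160],
    [[0,0,0],[0,0,-0.05],160],
    [[0,0,0],[0,0,-0.1],160],
    [[0,0,0],[0.003,-0.015,-0.131],160],
    [[0,0,0],[0.012,-0.06,-0.131],160],
    [[0,0,0],[0.023,-0.115,-0.131],160],
    [[0,0,0],[0.034,-0.17,-0.131],160],
    [[0,0,0],[0.045,-0.225,-0.131],160],
    [[0,0,0],[0.056,-0.28,-0.131],160],
    [[0,0,0],[0.064,-0.32,-0.131],160],
  ],
  squeeze=25,
)

```text
time: 4.75
position: [0.4822, 0.126, 0.2003]
tool_rot: [3.135, 0.195, 0.002]
ft_force: [0.1, -1.4, -0.8]
grip_width: 0.57
```

```bash
python3 - <<'E'
from h import *
cur=(.4575,-.202,.069,-1.4485)
t=-1.4485
x=np.array([.9925,.122]);y=np.array([.122,-.9925])
p=np.array(cur[:2])+.064*x-.320*y;print(p)
print(rel((*p,.2,t),(.4834,.1404,.07,t)))
for n in C: cv2.imwrite(f"pics/a_{n}.png",ctrl.get_image(n)[100:300,180:500,::-1].repeat(2,0).repeat(2,1))
print(ctrl.get_state()['grip_width'])
E
```

```text
[0.48198  0.123408]
(array([0., 0., 0.]), array([ 0.0035, -0.0167,  0.13  ]))
0.5670396326982532
```

View pics/a_scene.png

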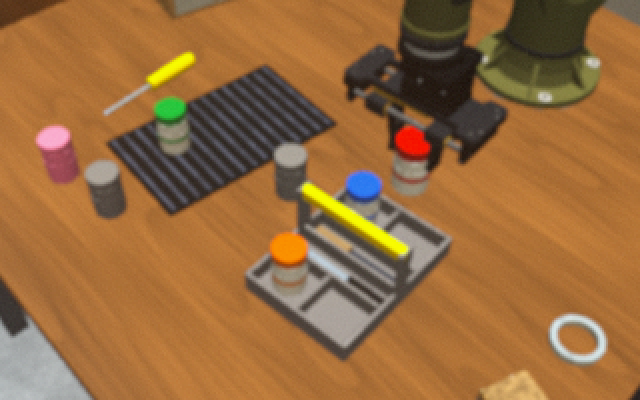

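Red jar is held upright at crop (410,160), just short of the near empty cell; continue and set down.

Emit:
step_arm(
  plan=[
    [[0,0,0],[0.0035,-0.0167,0.01],160],
    [[0,0,0],[0.0035,-0.0167,0.04],160],
    [[0,0,0],[0.0035,-0.0167,0.08],160],
    [[0,0,0],[0.0035,-0.0167,0.105],160],
    [[0,0,0],[0.0035,-0.0167,0.118],160],
    [[0,0,0],[0.0035,-0.0167,0.124],160],
    [[0,0,0],[0.0035,-0.0167,0.128],160],
    [[0,0,0],[0.0035,-0.0167,0.13],160],
    [[0,0,0],[0.0035,-0.0167,0.13],160],
    [[0,0,0],[0.0035,-0.0167,0.13],160],
  ],
)

```text
time: 6.1
position: [0.4842, 0.1403, 0.0699]
tool_rot: [3.136, 0.191, 0.001]
ft_force: [0.5, -0.6, -0.6]
grip_width: 0.57
```

```bash
python3 - <<'E'
from h import *
for n in C: cv2.imwrite(f"pics/b_{n}.png",ctrl.get_image(n)[120:320,200:440,::-1].repeat(3,0).repeat(3,1))
E
```

```text
(no output)
```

View pics/b_scene.png

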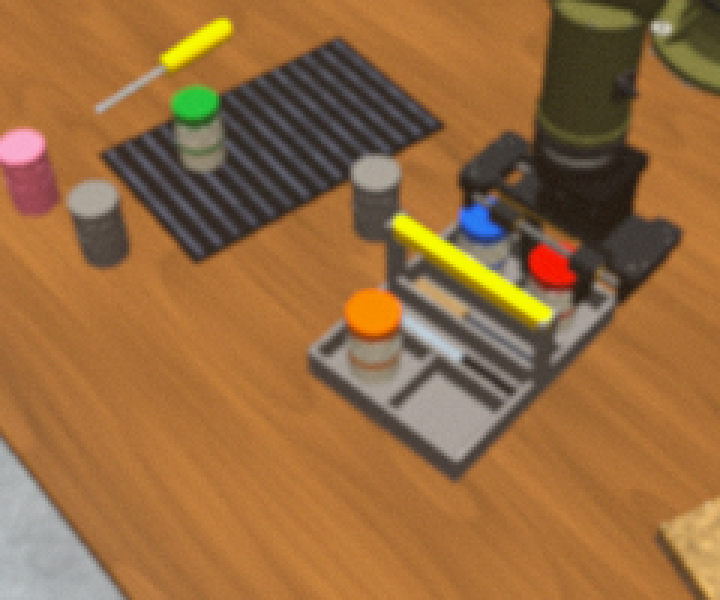

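Red sits in the near cell at crop (553,270), no contact force yet. Lower the last bit, open part-way, lift.

Emit:
step_arm(
  plan=[
    [[0,0,0],[0,0,0.001],160],
    [[0,0,0],[0,0,0.0015],160],
    [[0,0,0],[0,0,0.0015],100],
    [[0,0,0],[0,0,0.0015],70],
    [[0,0,0],[0,0,0.0015],70],
    [[0,0,0],[0,0,0.0015],70],
    [[0,0,0],[0,0,-0.01],70],
    [[0,0,0],[0,0,-0.05],70],
    [[0,0,0],[0,0,-0.1],70],
    [[0,0,0],[0,0,-0.13],70],
  ],
)

```text
time: 7.45
position: [0.4848, 0.1409, 0.2029]
tool_rot: [3.136, 0.192, 0.006]
ft_force: [-0.1, 0.6, -0.0]
grip_width: 0.727
```

```bash
python3 - <<'E'
from h import *
im=ctrl.get_image("scene")
cv2.imwrite(f"pics/c_scene.png",im[120:320,200:440,::-1].repeat(3,0).repeat(3,1))
t=-1.4485
print(rel((.4834,.1404,.2,t),(.606,-.2645,.2,t)))
print(rel((.606,-.2645,.2,t),(.642,.160,.2,t)))
E
```

```text
(array([0., 0., 0.]), array([0.0723, 0.4168, 0.    ]))
(array([0., 0., 0.]), array([ 0.0875, -0.4169,  0.    ]))
```

View pics/c_scene.png

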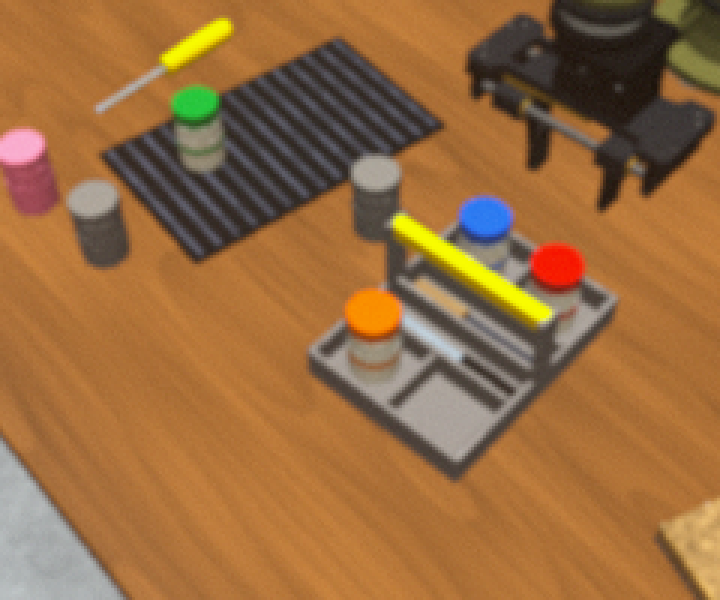

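Red stands upright in the near cell, crop (557,275); the caddy hasn't moved. Now green.

Emit:
step_arm(
  plan=[
    [[0,0,0],[0.004,0.02,0],40],
    [[0,0,0],[0.012,0.07,0],0],
    [[0,0,0],[0.021,0.125,0],0],
    [[0,0,0],[0.031,0.18,0],0],
    [[0,0,0],[0.041,0.235,0],0],
    [[0,0,0],[0.05,0.29,0],0],
    [[0,0,0],[0.06,0.345,0],0],
    [[0,0,0],[0.068,0.39,0],0],
    [[0,0,0],[0.0723,0.4168,0],0],
    [[0,0,0],[0.0723,0.4168,0.01],0],
  ],
)

```text
time: 8.75
position: [0.6065, -0.2677, 0.1898]
tool_rot: [3.135, 0.184, 0.002]
ft_force: [-0.3, -0.2, 0.4]
grip_width: 1.004
```

Emit:
step_arm(
  plan=[
    [[0,0,0],[0,0,0.02],0],
    [[0,0,0],[0,0,0.06],0],
    [[0,0,0],[0,0,0.1],0],
    [[0,0,0],[0,0,0.115],0],
    [[0,0,0],[0,0,0.121],0],
    [[0,0,0],[0,0,0.121],100],
    [[0,0,0],[0,0,0.121],160],
    [[0,0,0],[0,0,0.121],160],
    [[0,0,0],[0,0,0.121],160],
    [[0,0,0],[0,0,0.121],160],
  ],
  squeeze=25,
)

```text
time: 10.0
position: [0.6066, -0.2643, 0.069]
tool_rot: [-3.136, -0.191, -0.001]
ft_force: [0.1, 1.2, 2.5]
grip_width: 0.567
```

Emit:
step_arm(
  plan=[
    [[0,0,0],[0,0,-0.01],160],
    [[0,0,0],[0,0,-0.05],160],
    [[0,0,0],[0,0,-0.1],160],
    [[0,0,0],[0.003,-0.015,-0.131],160],
    [[0,0,0],[0.013,-0.06,-0.131],160],
    [[0,0,0],[0.024,-0.115,-0.131],160],
    [[0,0,0],[0.036,-0.17,-0.131],160],
    [[0,0,0],[0.047,-0.225,-0.131],160],
    [[0,0,0],[0.059,-0.28,-0.131],160],
    [[0,0,0],[0.07,-0.335,-0.131],160],
  ],
)

```text
time: 11.25
position: [0.6352, 0.0777, 0.2002]
tool_rot: [3.135, 0.19, 0.001]
ft_force: [-0.1, -0.6, -1.7]
grip_width: 0.57
```

```bash
python3 - <<'E'
from h import *
im=ctrl.get_image("scene")
cv2.imwrite(f"pics/d_scene.png",im[120:320,200:440,::-1].repeat(3,0).repeat(3,1))
E
```

```text
(no output)
```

View pics/d_scene.png

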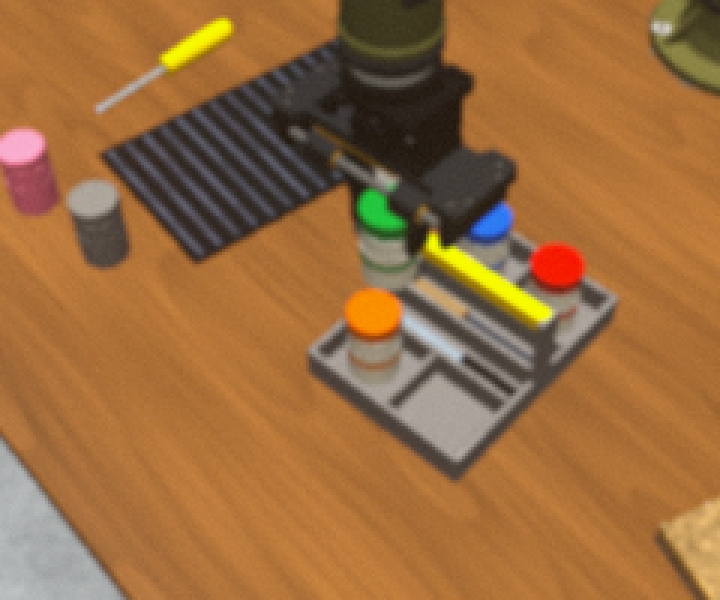

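Green held upright at crop (388,240). Finish the transit, then lower.

Emit:
step_arm(
  plan=[
    [[0,0,0],[0.01,-0.045,0],160],
    [[0,0,0],[0.0175,-0.0819,0],160],
    [[0,0,0],[0.0175,-0.0819,0.02],160],
    [[0,0,0],[0.0175,-0.0819,0.06],160],
    [[0,0,0],[0.0175,-0.0819,0.1],160],
    [[0,0,0],[0.0175,-0.0819,0.118],160],
    [[0,0,0],[0.0175,-0.0819,0.125],160],
    [[0,0,0],[0.0175,-0.0819,0.129],160],
    [[0,0,0],[0.0175,-0.0819,0.13],160],
    [[0,0,0],[0.0175,-0.0819,0.13],160],
  ],
)

```text
time: 12.55
position: [0.6431, 0.16, 0.0705]
tool_rot: [-3.136, -0.191, -0.002]
ft_force: [-1.2, -0.1, -1.2]
grip_width: 0.564
```

```bash
python3 - <<'E'
from h import *
im=ctrl.get_image("scene")
cv2.imwrite(f"pics/e_scene.png",im[120:320,200:440,::-1].repeat(3,0).repeat(3,1))
E
```

```text
(no output)
```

View pics/e_scene.png

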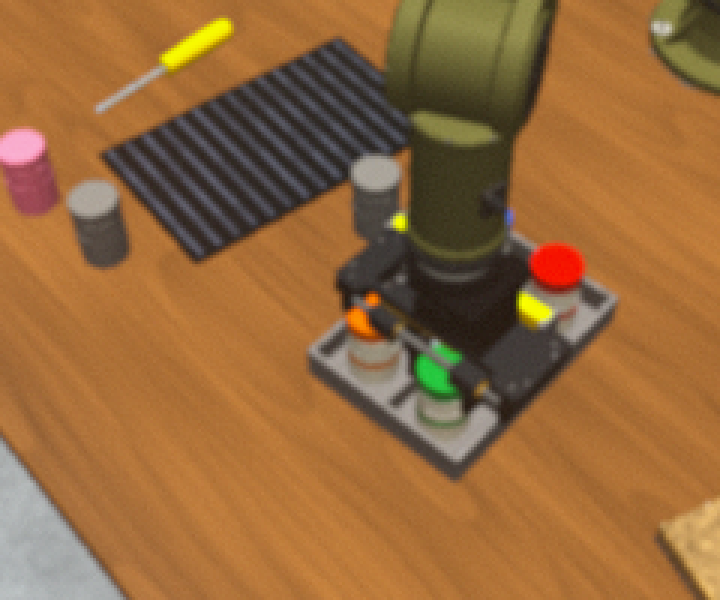

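Green is in the far cell at crop (440,395). Lower the last 1.5 mm, release, lift.

Emit:
step_arm(
  plan=[
    [[0,0,0],[0,0,0.001],160],
    [[0,0,0],[0,0,0.0015],160],
    [[0,0,0],[0,0,0.0015],100],
    [[0,0,0],[0,0,0.0015],70],
    [[0,0,0],[0,0,0.0015],70],
    [[0,0,0],[0,0,0.0015],70],
    [[0,0,0],[0,0,-0.01],70],
    [[0,0,0],[0,0,-0.05],70],
    [[0,0,0],[0,0,-0.1],70],
    [[0,0,0],[0,0,-0.13],70],
  ],
)

```text
time: 13.85
position: [0.6435, 0.1605, 0.2035]
tool_rot: [-3.135, -0.192, -0.007]
ft_force: [-0.2, 0.6, 0.4]
grip_width: 0.724
```

Emit:
step_arm(
  plan=[
    [[0,0,0],[0,-0.02,-0.02],40],
    [[0,0,0],[0,-0.06,-0.04],0],
    [[0,0,0],[0,-0.11,-0.05],0],
    [[0,0,0],[0,-0.16,-0.05],0],
    [[0,0,0],[0,-0.2,-0.05],0],
    [[0,0,0],[0,-0.2,-0.05],0],
    [[0,0,0],[0,-0.2,-0.05],0],
    [[0,0,0],[0,-0.2,-0.05],0],
    [[0,0,0],[0,-0.2,-0.05],0],
    [[0,0,0],[0,-0.2,-0.05],0],
  ],
)

```text
time: 15.1
position: [0.6186, 0.3574, 0.2496]
tool_rot: [3.136, 0.189, 0.0]
ft_force: [0.4, -0.2, -1.2]
grip_width: 1.0
```

```bash
python3 - <<'E'
from h import *
ims={n:ctrl.get_image(n) for n in C}
print(ctrl.get_state()['joint_positions'])
J=[]
for c,x in(("red",(.4834,.1404)),("green",(.642,.16)),("blue",(.493,.057)),("orange",(.648,.071))):
    x,f=jar(ims,c,x,.086,("top",)); print(c,x,f); J.append((*x,.086))
x,f=handle(ims,(.5675,.107,-1.445),0,("top",)); print('handle',x,f)
over(ims,(.568,.1075,-1.4485),J,"pics/ov1")
E
```

```text
[-0.11037177  0.54498619 -0.70208649  1.2237643   0.34269661  1.48937656
 -2.21520638]
red [0.48501287 0.14057131] 0.10000000149011612
green [0.64398566 0.16041359] 0.14692983031272888
blue [0.49306056 0.05479964] 0.11201298981904984
orange [0.64882785 0.07192293] 0.12066326290369034
handle [ 0.56802118  0.11195798 -1.44899453] 0.2077898532152176
```

View pics/ov1_top.png

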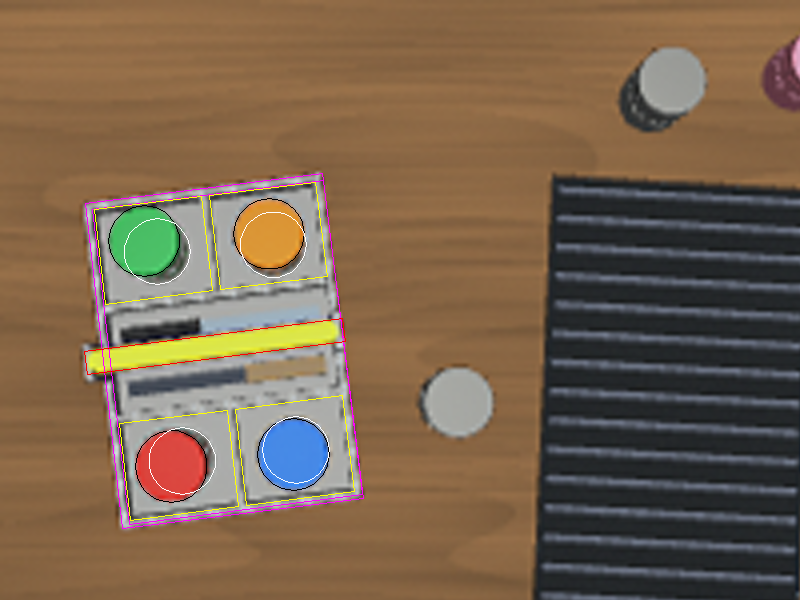

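View pics/ov1_scene.png

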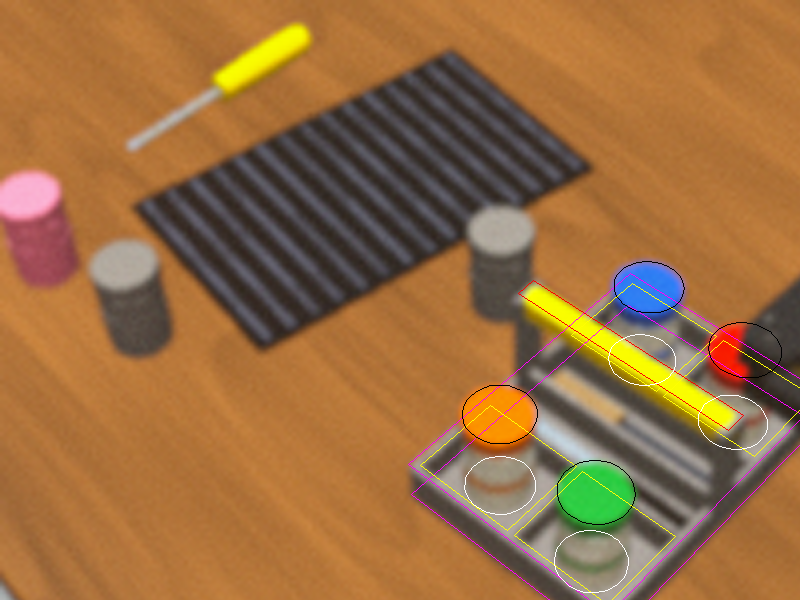

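All four jars stand well inside their cells (green top(266,180), red (273,236)) and the pad is empty. Handle at (0.568, 0.1075), x axis −1.449. Turn the tool a quarter and go over the handle.

Emit:
step_arm(
  plan=[
    [[0,0,-0.1],[-0.004,0.012,0],0],
    [[0,0,-0.28],[-0.012,0.036,0],0],
    [[0,0,-0.46],[-0.022,0.067,0],0],
    [[0,0,-0.64],[-0.032,0.097,0],0],
    [[0,0,-0.82],[-0.042,0.128,0],0],
    [[0,0,-1.0],[-0.052,0.158,0],0],
    [[0,0,-1.18],[-0.062,0.189,0.01],0],
    [[0,0,-1.34],[-0.071,0.216,0.02],0],
    [[0,0,-1.48],[-0.077,0.235,0.03],0],
    [[0,0,-1.571],[-0.0798,0.2431,0.04],0],
  ],
)

```text
time: 16.45
position: [0.5686, 0.1054, 0.2093]
tool_rot: [2.08, 2.353, -0.001]
ft_force: [0.7, -0.5, -0.9]
grip_width: 1.001
```

Emit:
step_arm(
  plan=[
    [[0,0,0],[0,0,0.01],0],
    [[0,0,0],[0,0,0.02],0],
    [[0,0,0],[0,0,0.03],0],
    [[0,0,0],[0,0,0.03],0],
    [[0,0,0],[0,0,0.03],0],
    [[0,0,0],[0,0,0.03],0],
    [[0,0,0],[0,0,0.03],0],
    [[0,0,0],[0,0,0.03],0],
    [[0,0,0],[0,0,0.03],0],
    [[0,0,0],[0,0,0.03],0],
  ],
)

```text
time: 17.7
position: [0.5686, 0.1073, 0.1795]
tool_rot: [2.082, 2.353, -0.0]
ft_force: [-0.4, -0.6, -0.6]
grip_width: 1.001
```

```bash
python3 - <<'E'
from h import *
s=ctrl.get_state();print(s['position'],s['joint_positions'].round(2))
Rm=R.from_rotvec(s['tool_rot']).as_matrix();print(np.arctan2(Rm[1,1],Rm[0,1]),Rm[:,2])
ims={n:ctrl.get_image(n) for n in C}
over(ims,(.568,.1075,-1.4485),[],"pics/ov2")
E
```

```text
[0.56855643 0.10729152 0.1795447 ] [ 0.59  0.35 -0.99  1.68  0.31  1.27 -0.34]
0.12198541305317359 [ 5.30593114e-05 -1.13003229e-04 -9.99999992e-01]
```

View pics/ov2_scene.png

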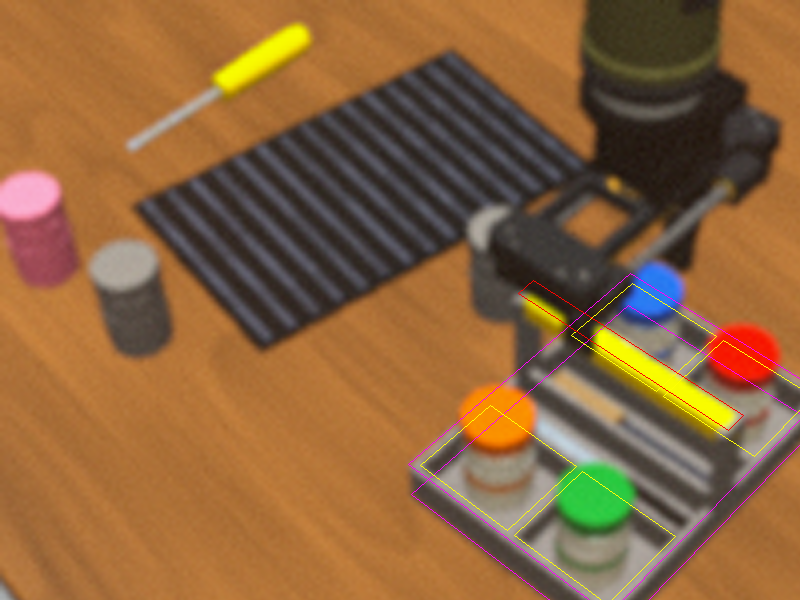

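Gripper is straddling the bar, level, jars clear. Lower and close.

Emit:
step_arm(
  plan=[
    [[0,0,0],[0,0,0.02],0],
    [[0,0,0],[0,0,0.045],0],
    [[0,0,0],[0,0,0.065],0],
    [[0,0,0],[0,0,0.074],0],
    [[0,0,0],[0,0,0.077],0],
    [[0,0,0],[0,0,0.077],60],
    [[0,0,0],[0,0,0.077],110],
    [[0,0,0],[0,0,0.077],160],
    [[0,0,0],[0,0,0.077],190],
    [[0,0,0],[0,0,0.077],205],
  ],
  squeeze=15,
)

```text
time: 19.05
position: [0.5686, 0.1073, 0.1026]
tool_rot: [2.082, 2.353, 0.0]
ft_force: [-0.4, -0.5, -0.0]
grip_width: 0.517
```

Emit:
step_arm(
  plan=[
    [[0,0,0],[0,0,0],230],
    [[0,0,0],[0,0,0],255],
    [[0,0,0],[0,0,0],255],
    [[0,0,0],[0,0,0],255],
    [[0,0,0],[0,0,0],255],
    [[0,0,0],[0,0,0],255],
    [[0,0,0],[0,0,0],255],
    [[0,0,0],[0,0,0],255],
    [[0,0,0],[0,0,-0.002],255],
    [[0,0,0],[0,0,-0.004],255],
  ],
  squeeze=50,
)

```text
time: 20.3
position: [0.5672, 0.1068, 0.1053]
tool_rot: [-2.081, -2.351, 0.004]
ft_force: [0.1, 0.7, -7.2]
grip_width: 0.176
```

Bar gripped (15 mm), nearly the full 7.3 N carried. Lift gently.

Emit:
step_arm(
  plan=[
    [[0,0,0],[0,0,-0.002],255],
    [[0,0,0],[0,0,-0.006],255],
    [[0,0,0],[0,0,-0.012],255],
    [[0,0,0],[0,0,-0.019],255],
    [[0,0,0],[0,0,-0.026],255],
    [[0,0,0],[0,0,-0.033],255],
    [[0,0,0],[0,0,-0.039],255],
    [[0,0,0],[0,0,-0.044],255],
    [[0,0,0],[0,0,-0.047],255],
    [[0,0,0],[0,0,-0.048],255],
  ],
)

```text
time: 21.55
position: [0.5686, 0.1073, 0.1546]
tool_rot: [2.082, 2.353, -0.0]
ft_force: [-0.4, 0.9, -7.1]
grip_width: 0.179
```

```bash
python3 - <<'E'
from h import *
im=ctrl.get_image("scene")
cv2.imwrite(f"pics/f_scene.png",im[120:320,200:440,::-1].repeat(3,0).repeat(3,1))
E
```

```text
(no output)
```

View pics/f_scene.png

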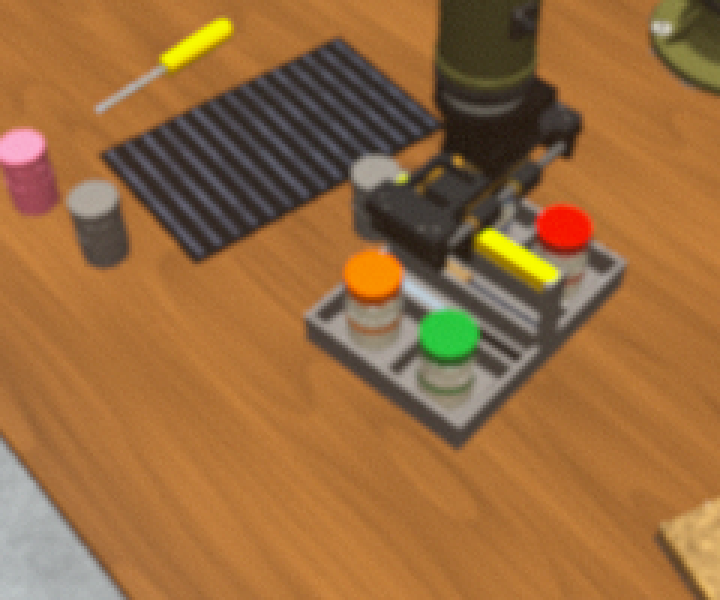

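Rising level, all jars upright (orange (374,300), green (450,355), red (563,250); blue hidden by the gripper). Lift the rest.

Emit:
step_arm(
  plan=[
    [[0,0,0],[0,0,-0.002],255],
    [[0,0,0],[0,0,-0.006],255],
    [[0,0,0],[0,0,-0.012],255],
    [[0,0,0],[0,0,-0.019],255],
    [[0,0,0],[0,0,-0.026],255],
    [[0,0,0],[0,0,-0.033],255],
    [[0,0,0],[0,0,-0.039],255],
    [[0,0,0],[0,0,-0.044],255],
    [[0,0,0],[0,0,-0.047],255],
    [[0,0,0],[0,0,-0.048],255],
  ],
)

```text
time: 22.85
position: [0.5685, 0.1073, 0.2026]
tool_rot: [2.082, 2.353, -0.0]
ft_force: [-0.7, -0.1, -7.6]
grip_width: 0.179
```

Emit:
step_arm(
  plan=[
    [[0,0,0],[0,0,0],255],
    [[0,0,0],[0,0,0],255],
    [[0,0,0],[0,0,0],255],
    [[0,0,0],[0,0,0],255],
    [[0,0,0],[0,0,0],255],
    [[0,0,0],[0,0,0],255],
    [[0,0,0],[0,0,0],255],
    [[0,0,0],[0,0,0],255],
    [[0,0,0],[0,0,0],255],
    [[0,0,0],[0,0,0],255],
  ],
)

```text
time: 24.1
position: [0.5685, 0.1073, 0.2025]
tool_rot: [2.082, 2.353, -0.0]
ft_force: [-0.5, -0.1, -8.5]
grip_width: 0.178
```

```bash
python3 - <<'E'
from h import *
ims={n:ctrl.get_image(n) for n in C}
s=ctrl.get_state();print(s['position'],s['qd'].round(3),s['ft_force'],s['torque'],s['grip_width'])
t=-1.4485
J=[tuple(place(np.array([[a*.043,b*.08,.086]]),.568,.1075,t,.1)[0]) for a in(-1,1) for b in(-1,1)]
over(ims,(.568,.1075,t),J,"pics/ov3",z=.1,crop={"top":(210,110,200,150),"scene":(270,120,200,150)})
E
```

```text
[0.568532   0.10732281 0.20250111] [-0.001 -0.001 -0.001  0.    -0.     0.     0.001] [-0.18310445 -1.0726566  -8.00874349] [-0.08211808 -0.05142589  0.01603296] 0.17886256971328737
```

View pics/ov3_scene.png

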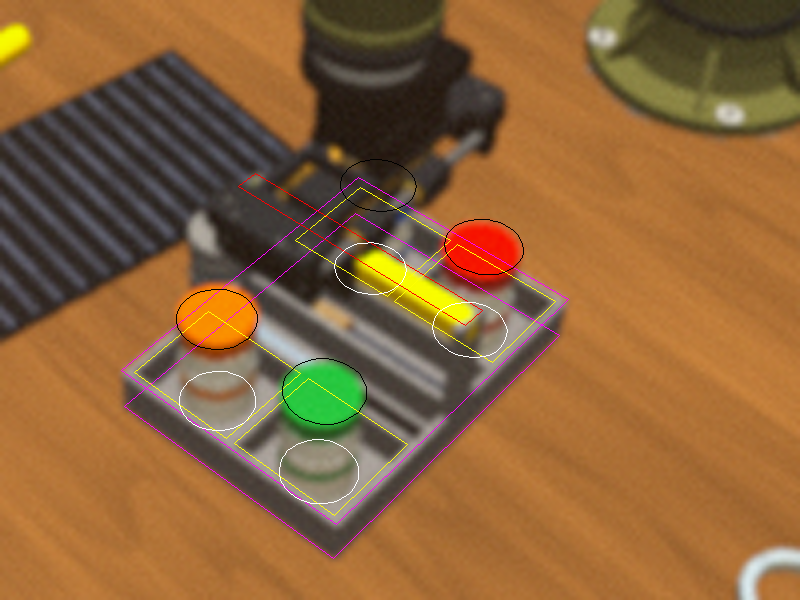

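View pics/ov3_top.png

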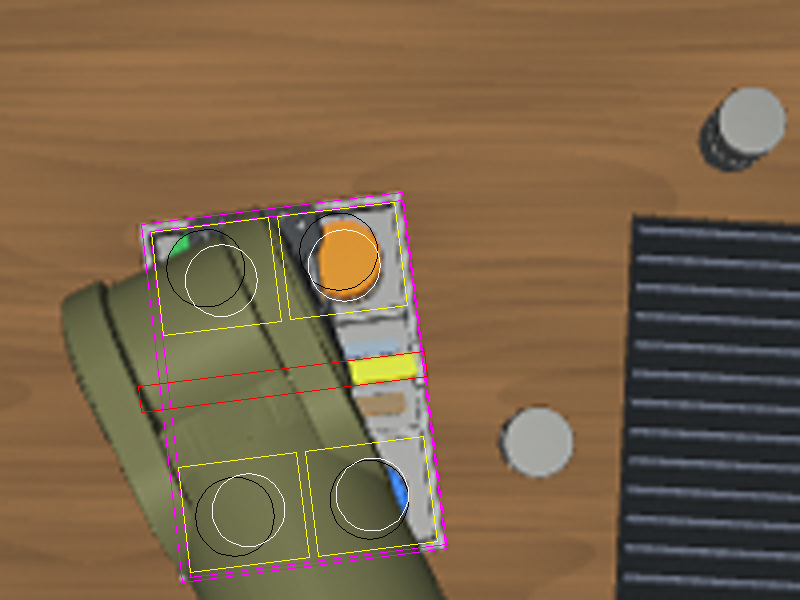

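At z = 0.10 the level model lines up with the caddy in both views: walls on the magenta outline, green, orange and red upright in their cells, and blue visible beside the arm in its cell at top crop (400,490). The arm is still. Handing in.

```bash
python3 -c "
from bench import ctrl
print(ctrl.close_job()); print(ctrl.get_state()['time'])"
```

```text
the job is handed in; nothing more can be done
None
the job is handed in; nothing more can be done
```

I put the red jar in the near empty cell and the green jar in the far one. I then gripped the caddy by its yellow handle, lifted it and handed the job in at about 24 s, still holding it.

**Last checks:**
- **Height and level:** a level caddy drawn with its underside 10 cm up lined up with both camera views.
- **Hold:** joint speeds were about zero, the grip was steady on the bar (about 15.6 mm), and the wrist carried about 8 N.
- **Jars:** red, green and orange were upright in their cells. Blue was mostly hidden by the arm; the part I could see was in its place.
- **Bystanders:** I never reached for the ring, block, screwdriver or look-alikes. I did not measure their positions again at the end.

No check failed. The one disagreement was at the start, when the blurrier scene camera differed from the top camera by a few millimetres (up to about 8 mm for the blue jar). I used the top camera's positions for the jars, with small shifts toward the scene view for the caddy and the two jars I moved. The placements matched to about 2 mm.

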